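# Lock the lamp in its chuck and hold the amber filter cell in the beam

### The arm

A 7-joint arm with a two-finger parallel gripper is mounted at the origin on the work surface. World frame = base frame: x ahead of the robot, y to its left, z up, the work surface at z = 0. Lengths are in m, angles in rad, forces in N, time in s.
With the tool pointing down it reaches from about 0.35 to 0.9 m from the base axis. Payload 19.9 kg.
Tool frame: the origin (TCP) lies on the centre line of the jaws, within the pads' length; the fingertips stand tip_extent ahead of it and the grasp point (between the pads) lies 2 mm behind it (tip_extent is the distance from the TCP to the fingertips, in m); x points along the fingers, z is the direction in which the jaws open and shut, and the axes are right-handed (so a half turn about x gives the same grasp; the last joint's range is limited). The gripper opens to 85 mm and grips with 20 to 120 N. Pads are 22 mm wide; open, the fingers measure 114 mm over their backs; the gripper's body (76 mm by 85 mm) begins 54 mm behind the grasp point. The pads swing forward as they close: fully open they stand 13 mm farther back than shut.
Start: joints at [-1.296, 0.417, -0.01, 1.614, 0.005, 1.111, -0.053], TCP at [0.194, 0.594, 0.248] pointing down, gripper open.
Joint ranges: [-2.81, 2.81], [-0.39, 2.02], [-1.27, 1.25], [0.06, 2.57], [-1.19, 4.33], [0.19, 2], [-2.82, 2.82]. Speed limits (rad/s): [1.89, 1.89, 2.39, 2.39, 3.01, 3.01, 3.01].

### API

Orientations are given as a rotation vector (axis times angle).
In Python, from plant import * gives the robot as it stands.
- The arm moves only by the shell command python3 -m creep 'ROWS'. ROWS is JSON, one flat list of numbers, 5 for each row, row after row: the shift along the tool's x, y, z in cm, then the turn about the tool's x in rad, then the finger opening in cm, from 0 to 8.54. In form: [x, y, z, roll, hand, x, y, z, roll, hand, ...]. A call has 1 to 8 rows; each row is the pose to reach, as a shift and turn from the pose measured when the call began, along the tool's axes at that moment; what a row does not reach only later rows make up. A row lasts 1/12 s, in which the tool goes at most 41.7 mm and 7.16 degrees, less where a joint would pass 70% of its speed; a pose out of reach is approached as far as the arm can. A call with a gripper value outside its range is refused whole. The fingers move at their own pace and stop on an object; the grip force is fixed at half the most. Time passes only in rows, so rows that repeat a pose let the fingers close. It gives the time, the measured TCP pose, the force and the opening at its end, in the units of the state.
- get_state(): the state, without advancing time (a new reading comes with each control period).
- get_image(name): name is "scene" or "top"; returns the picture (420x560x3 uint8, red, green, blue); there is no depth.
- camera_params(name): a dict with "fovy" (degrees; the focal length in pixels is half the picture's height over the tangent of half this angle, whatever the lens; pixels are square), "cx", "cy" (the principal point, pixels), "k1" (the pictures are not rectified: a ray, as slopes to the right and down, at radius r is drawn at 1 + k1 r^2 times it, then the intrinsics apply), "position" and "orientation" of the camera in the world. Camera axes: x right, y down, z forward; pixel columns grow to the right and rows downward; lengths in m; the calibration is good to about 2 mm. A picture is of the moment at which its call begins. camera_params takes no time and is no camera call.
- hand_in(): hands the job in, once; it reports no verdict.
The state is a dict: "t": time; "joint_pos": joint angles; "qd": joint speeds; "joint_efforts": joint torques, N m; "position": TCP position; "tool_rot": TCP orientation; "ft_force": force on the tool from outside, world axes, zero at the start; "wrist_torque": the same for the moment, N m; "gripper_width": finger opening in m.
Only numpy, scipy, OpenCV 4.12 (cv2) and the standard library are available. Lean on these libraries where they do the work, as an engineer would, in place of code of your own. Each camera call takes 0.05 s, during which the arm holds its last target. There are 200 camera calls.

### The job

First tighten the lamp chuck on the photometer stage: turn its ribbed sleeve clockwise, seen from above, as far as it goes, so that the jaws grip the lamp stem. Then take the amber filter cell out of the white foam rack by its two frosted white faces only, never touching its amber windows with the fingers, and hold it upright in the light path above the white cross, midway between lamp and detector, with the light passing squarely through the lower half of its windows and the cell touching nothing but the fingers. Finish while still holding it there, and leave everything else where it stands.

Things in the scene. Friction and masses are not known exactly. Their poses are not given: they have to be found in the camera images.
- photometer: photometer stage, fixed: grey plate 100 x 270 x 10 mm. Origin: its underside centre, z up. Its y axis is the light path: chuck and lamp at y = +60 mm; cream detector head (70 x 60 mm, top 105 mm above the bench), face with dark round aperture, at y = -60 mm. The light runs level along x = 0 from lamp dome to aperture, 78 mm above the bench; a white cross on the plate marks x = y = 0, midway
- cross (a point): centre of the white cross painted on top of the plate, 10 mm above the bench, straight below the light path
- beam_mid (a point): point on the light path above the white cross, 78 mm above the bench, midway between lamp axis and detector face (60 mm to each); axes as the photometer's, y along the light
- chuck_axis (a point): point on the vertical axis of the chuck, at the sleeve's top rim, 50 mm above the bench
- sleeve (a joint): turn of the chuck's ribbed aluminium sleeve (44 mm diameter, 16 to 50 mm above the bench, vertical axis); 0 = open, grows clockwise seen from above, starts at 0 to 0.25, jaws meet the stem at about 1.0, hard stop at 1.3 rad. Takes 0.15 to 0.4 N m; stays where left. Three jaws within 18 mm of the axis, tops 54 mm above the bench, close 3 mm per rad
- jaw0: one of the three steel jaws; its origin lies on the chuck axis at the chuck's floor, 16 mm above the bench
- lamp: lamp: dark upright stem 12 mm in diameter with a glowing dome on top, 70 mm tall, standing loose in the open chuck on a floor 16 mm above the bench, so its top is 86 mm above the bench, 36 mm over the sleeve. Origin: centre of its foot, z up. 60 g
- rack: white foam rack, fixed, 75 x 170 mm, 30 mm tall; three square wells in a row along its y axis, 50 mm apart, 18 mm deep, 14.5 mm wide. Origin: underside centre
- amber_cell: amber filter cell, 12.5 mm square, glass 45 mm tall, stopper 2.5 mm higher, about 22 g, in one of the rack's three wells: foot 12 mm, glass top 57 mm above the bench, 27 mm out of the rack. Origin: centre of its foot, z up. Faces towards its +x and -x are frosted white (grip these, 12.5 mm across); faces towards +y and -y are amber windows; light passes along its y axis, either way round
- amber_window (a point): centre of the lower half of the amber cell's windows: on the cell's axis, 12 mm above its foot; this point belongs in the light path. (In the rules the frosted faces are amber_cell_c0 and _c1, the amber windows amber_cell_c2 and _c3)
- green_cell: green filter cell like the amber one, in another well; leave alone. Origin: centre of its foot
- blue_cell: blue filter cell like the amber one, in another well; leave alone. Origin: centre of its foot
- amber_bottle: bystander: amber bottle, blue cap, 72 mm wide, 155 mm tall. Origin: underside centre
- clear_bottle: bystander: bottle with yellow contents and blue cap, 72 mm wide, 135 mm tall. Origin: underside centre
- vial: bystander: small vial 24 mm wide, 42 mm tall. Origin: underside centre
- pipette_gun: bystander: cream pipette controller lying on the right, 180 mm long, 35 mm tall. Origin: underside centre of its barrel
- marker: bystander: blue marker pen 130 x 13 mm lying on the left. Origin: underside centre
There are look-alikes about, which are no part of the job. What is meant by the rack is not brown, and is the smaller of those in its own colour.

How it is judged:
On the way, in this order (a step that is already met when the one before it is completed fails the run):
1. the chuck sleeve is turned home and its jaws grip the lamp stem (value of joint sleeve above 1.1 rad and contact force between jaw0 and lamp above 2 N and horizontal distance between lamp and chuck_axis below 0.003 m and angle between lamp's own z axis and vertical below 0.08 rad), for 0.2 s.
2. the amber cell is lifted clear of the rack by its frosted faces (contact force between the fingers and amber_cell_c0 above 0.5 N and contact force between the fingers and amber_cell_c1 above 0.5 N and height (world z) of amber_cell above 0.034 m and contact force between amber_cell and rack below 0.05 N), for 0.2 s.
At the end, for the whole second after the job is handed in: Ends holding: sleeve past 1.1 rad, jaws press the upright lamp (2 N); fingers on both frosted faces; window point within 6 mm sideways, 10 mm in height, 15 mm along the light path; cell upright and square within 0.15 rad, still, clear of stage, lamp, rack; other cells moved < 20 mm, rest < 30 mm (all of step 1 and contact force between the fingers and amber_cell_c0 above 0.5 N and contact force between the fingers and amber_cell_c1 above 0.5 N and x of amber_window in the frame of beam_mid between -0.006 and 0.006 m and y of amber_window in the frame of beam_mid between -0.015 and 0.015 m and z of amber_window in the frame of beam_mid between -0.01 and 0.01 m and angle between the y axis of amber_cell and the y axis of photometer, either way round below 0.15 rad and angle between amber_cell's own z axis and vertical below 0.15 rad and linear speed of amber_cell below 0.03 m/s and height (world z) of amber_cell above 0.05 m and contact force between amber_cell and photometer below 0.05 N and contact force between amber_cell and lamp below 0.05 N and contact force between amber_cell and rack below 0.05 N and distance of each of green_cell, blue_cell from where it was at the start of the episode below 0.02 m and distance of each of amber_bottle, clear_bottle, vial, pipette_gun, marker from where it was at the start of the episode below 0.03 m); the arm keeps its last pose, push and grip.
It fails at once if the fingers touch the amber windows (contact force between the fingers and amber_cell_c2 above 1 N or contact force between the fingers and amber_cell_c3 above 1 N).
It fails at once if the lamp is tipped or pulled out of the chuck (angle between lamp's own z axis and vertical above 0.35 rad or distance of lamp from where it was at the start of the episode above 0.02 m).
It fails at once if a bystander is disturbed (distance of any of green_cell, blue_cell from where it was at the start of the episode above 0.02 m or distance of any of amber_bottle, clear_bottle, vial, pipette_gun, marker from where it was at the start of the episode above 0.03 m).
It also fails if it takes over 48 s, if anything falls off the work surface, if the arm or the gripper's body presses on something with over 40 N, if the wrist force passes 120 N, or if a joint passes its speed limit or range.

## Working session

There is one attempt and no reset: what is moved stays moved. The work goes in short steps, Python scripts to look and compute and a shell command to move; the robot and the scene stay as the last step left them, time stands still between calls to the robot, and variables do not carry over. Pictures are saved under pics/ and viewed, about 8 in all and at most 12, crops included, and the job is handed in when it is done.

```bash
ls; mkdir -p pics
python3 - <<'E'
from plant import *
import cv2
for n in("scene","top"):
    cv2.imwrite(f"pics/{n}0.png",get_image(n)[:,:,::-1]); print(n,camera_params(n))
print(get_state())
E
```

```text
pics
scene {'fovy': 48.15102277020855, 'cx': 274.5631088650417, 'cy': 207.95635146813427, 'k1': 0.014615879013993974, 'position': array([ 1.42658769, -0.05921035,  1.12473053]), 'orientation': array([-1.8399805 , -1.76390659,  0.67388518])}
top {'fovy': 55.052351400547366, 'cx': 271.4763224040535, 'cy': 208.55222802489237, 'k1': -0.1102393544652053, 'position': array([ 0.21554542, -0.05628868,  1.47399414]), 'orientation': array([-2.05925453,  2.15727856, -0.22814466])}
{'t': 0.1, 'joint_pos': array([-1.29650948,  0.41792417, -0.01030582,  1.6140675 ,  0.00470135,
        1.11066736, -0.05301358]), 'qd': array([ 0.00012701, -0.00046722, -0.00326319,  0.00025098,  0.00021535,
       -0.00027659,  0.00070597]), 'joint_efforts': array([ 3.07481867e-03, -8.65821362e+01,  6.81318417e-01, -4.35636663e+01,
        1.91920629e-02,  5.00721231e-03,  2.98535758e-05]), 'position': array([0.19402566, 0.59384369, 0.24773616]), 'tool_rot': array([-0.97417239,  1.34301735,  0.9730494 ]), 'ft_force': array([ 0.14684167, -0.05069524, -0.23071808]), 'wrist_torque': array([ 0.019479  , -0.04074309, -0.02202643]), 'gripper_width': 0.08554641899447754}
```

View pics/scene0.png

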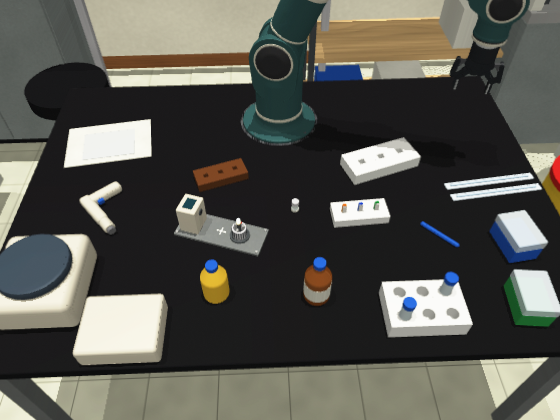

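View pics/top0.png

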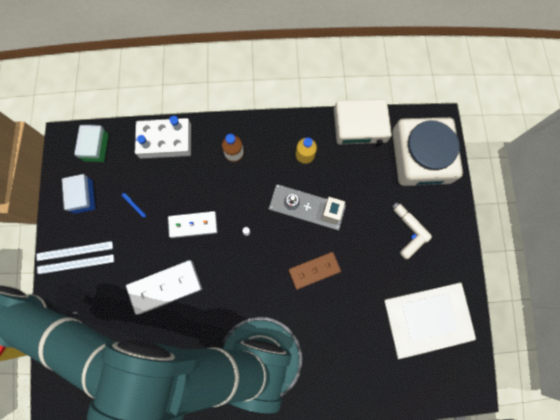

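Seen in scene/top pixels:
- **Racks:** the small white one with the cells is at scene (360,212) / top (192,224). A larger white one is at scene (380,160) / top (164,287), a brown one at scene (220,175) / top (315,270), and a bottle rack at scene (425,307).
- **My choice:** the small white rack. Amber looks like the cell at scene (345,208) / top (206,223).
- **Photometer:** scene (222,232) / top (308,207).

I'll check this in close crops.

Run:
```python
import cv2,numpy as np
s=cv2.imread("pics/scene0.png");t=cv2.imread("pics/top0.png")
def c(im,x,y,w=80,h=60,k=5):
    o=cv2.resize(im[y:y+h,x:x+w],None,fx=k,fy=k,interpolation=cv2.INTER_CUBIC)
    for i in range(0,w,10): cv2.line(o,(i*k,0),(i*k,6),(0,255,255),1)
    for i in range(0,h,10): cv2.line(o,(0,i*k),(6,i*k),(0,255,255),1)
    return o
a=np.vstack([np.hstack([c(s,322,185),c(t,155,195)]),np.hstack([c(s,175,190,100,75,4),c(t,265,175)])])
cv2.imwrite("pics/crop0.png",a);print(a.shape)
```

```text
(600, 800, 3)
```

View pics/crop0.png

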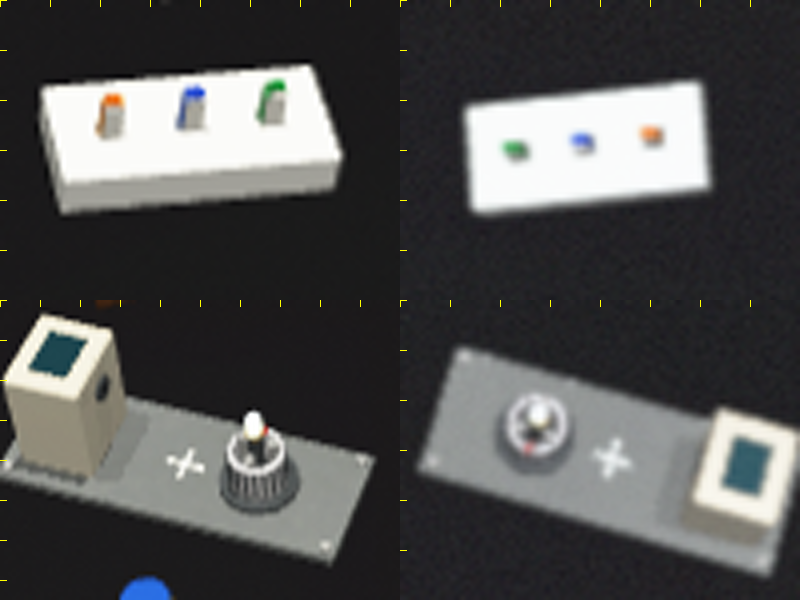

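```bash
cat > h.py <<'E'
from plant import *
import numpy as np, cv2
from scipy.spatial.transform import Rotation as R
from scipy.optimize import least_squares
def proj(n,P):
    c=camera_params(n); f=210/np.tan(np.radians(c["fovy"]/2))
    q=(np.atleast_2d(P)-c["position"])@R.from_rotvec(c["orientation"]).as_matrix()
    s=q[:,:2]/q[:,2:]; s=s*(1+c["k1"]*(s**2).sum(1,keepdims=True))
    return s*f+[c["cx"],c["cy"]]
def ray(n,uv,z):
    return least_squares(lambda p:(proj(n,[[p[0],p[1],z]])[0]-uv),[.5,0]).x
def fit(obs,x0):  # obs: (cam, local xyz, uv)
    def res(p):
        M=R.from_euler("z",p[2]).as_matrix()
        return np.concatenate([proj(n,M@np.array(l)+[p[0],p[1],0])[0]-uv for n,l,uv in obs])
    r=least_squares(res,x0,loss="soft_l1"); return r.x,r.fun.reshape(-1,2).round(1).tolist()
def tool():
    s=get_state(); return s,R.from_rotvec(s["tool_rot"]).as_matrix()
E
python3 - <<'E'
from h import *
def cr(u,v,k,ox,oy): return np.array([(u+.5)/k-.5+ox,(v+.5)/k-.5+oy])
S1=lambda u,v:cr(u,v,5,322,185); T1=lambda u,v:cr(u-400,v,5,155,195)
S2=lambda u,v:cr(u,v-300,4,175,190); T2=lambda u,v:cr(u-400,v-300,5,265,175)
a,b,z=.0375,.085,.03
o=[("scene",(-a,-b,z),S1(40,88)),("scene",(-a,b,z),S1(312,67)),("scene",(a,b,z),S1(342,155)),("scene",(a,-b,z),S1(62,183)),
("top",(-a,-b,z),T1(711,187)),("top",(-a,b,z),T1(473,212)),("top",(a,b,z),T1(465,105)),("top",(a,-b,z),T1(702,83))]
for cam in("scene","top"):print(cam,fit([i for i in o if i[0]==cam],[.4,.2,0]))
r=fit(o,[.4,.2,0]);print("rack",r)
o2=[("scene",(0,0,.01),S2(185,464)),("scene",(-.05,.135,.01),S2(375,458)),("scene",(.05,.135,.01),S2(332,562)),("scene",(0,.06,.05),S2(256,452)),
("top",(0,0,.01),T2(612,458)),("top",(.05,.135,.01),T2(460,348)),("top",(-.05,.135,.01),T2(418,472)),("top",(0,.06,.05),T2(537,425)),("top",(-.05,-.135,.01),T2(770,575))]
for cam in("scene","top"):print(cam,fit([i for i in o2 if i[0]==cam],[.6,-.2,0]))
p=fit(o2,[.6,-.2,0]);print("phot",p)
x,y,t=p[0];print("chuck",x-.06*np.sin(t),y+.06*np.cos(t))
# amber stopper top z .0595
print("amber scene",ray("scene",S1(113,97),.0595),"top",ray("top",T1(651,130),.0595))
x,y,t=r[0]; print("well -y",x+.05*np.sin(t),y-.05*np.cos(t))
# other things (top cam)
for n,uv,z in[("vial",(246,231),.04),("clear",(308,143),.135),("ambB",(231,139),.155)]:print(n,ray("top",uv,z))
s,M=tool();print(M.round(3),s["position"])
E
```

```text
scene (array([0.48626256, 0.22644115, 0.06314255]), [[0.4, 0.2], [-0.5, -0.1], [-0.3, 0.4], [0.4, -0.4]])
top (array([0.48587558, 0.22713697, 0.05737709]), [[-0.9, -0.3], [0.5, -0.7], [1.1, 0.7], [-0.6, 0.4]])
rack (array([0.48601631, 0.2266844 , 0.06032218]), [[0.5, 0.0], [-0.4, -0.1], [-0.2, 0.4], [0.4, -0.5], [-0.7, -0.4], [0.7, -0.6], [1.2, 0.7], [-0.5, 0.3]])
scene (array([ 0.53639096, -0.19953554, -0.35482281]), [[0.1, 0.3], [0.1, 0.1], [-0.1, -0.2], [-0.1, -0.3]])
top (array([ 0.53542485, -0.19824262, -0.33982534]), [[0.1, 0.4], [-0.4, -0.1], [0.3, -0.1], [0.1, -0.1], [-0.0, -0.0]])
phot (array([ 0.53598033, -0.19910599, -0.34762467]), [[0.2, 0.2], [0.3, -0.3], [0.2, -0.5], [0.1, -0.5], [0.3, 0.2], [-0.0, -0.5], [0.5, -0.6], [0.4, -0.4], [-0.0, 0.0]])
chuck 0.5564202650996362 -0.14269491514228527
amber scene [0.48905707 0.17606919] top [0.49037337 0.17545194]
well -y 0.4890305891496106 0.17677534287773994
vial [0.44918361 0.03015425]
clear [ 0.73794392 -0.20475618]
ambB [0.7578994  0.06536857]
[[-0.    -0.951  0.311]
 [-0.001  0.311  0.951]
 [-1.    -0.    -0.001]] [0.19402566 0.59384369 0.24773616]
```

```bash
python3 - <<'E'
from h import *
import plant; print([k for k in dir(plant) if not k.startswith("_")], getattr(plant,"tip_extent",None))
s,M=tool()
print("cm in tool axes to above chuck", M.T@(np.array([.5564,-.1427,.20])-s["position"])*100)
E
python3 -m creep --help | head
```

```text
['MotionError', 'camera_params', 'get_image', 'get_state', 'hand_in', 'tip_extent'] 0.017
cm in tool axes to above chuck [  4.83942754 -57.31976437 -58.75312482]invalid input: not JSON, or not a number
```

```bash
python3 -m creep '[0,-57.3,-58.8,0,8.54,0,-57.3,-58.8,0,8.54,0,-57.3,-58.8,0,8.54,0,-57.3,-58.8,0,8.54,0,-57.3,-58.8,0,8.54,0,-57.3,-58.8,0,8.54,0,-57.3,-58.8,0,8.54,0,-57.3,-58.8,0,8.54]'; python3 -c "
from h import *
s,M=tool();print(s['joint_pos'].round(2),M.round(3));print(M.T@(np.array([.5564,-.1427,.20])-s['position'])*100)"
```

```text
t: 0.77
position: [0.3413, 0.2928, 0.2483]
tool_rot: [-0.974, 1.343, 0.973]
ft_force: [2.1, 0.5, 0.2]
gripper_width: 0.085
[-0.92  0.1   0.15  2.03 -0.02  1.01  0.5 ] [[-0.    -0.951  0.31 ]
 [-0.001  0.31   0.951]
 [-1.     0.    -0.001]]
[  4.85765499 -33.96678849 -34.72098613]
```

```bash
python3 -m creep '[2,-34,-34.7,0,8.54,2,-34,-34.7,0,8.54,2,-34,-34.7,0,8.54,2,-34,-34.7,0,8.54,2,-34,-34.7,0,8.54,4,-34,-34.7,0,8.54,4,-34,-34.7,0,8.54,4,-34,-34.7,0,8.54]'; python3 -c "
from h import *
s,M=tool();print(s['joint_pos'].round(2),M.round(3));print(M.T@(np.array([.5564,-.1427,.20])-s['position'])*100)"
```

```text
t: 1.43
position: [0.4884, -0.0052, 0.2259]
tool_rot: [-0.974, 1.343, 0.973]
ft_force: [1.0, 1.3, 0.0]
gripper_width: 0.0857
[-0.46  0.21  0.46  1.98 -0.11  0.97  1.31] [[-0.    -0.951  0.31 ]
 [-0.001  0.31   0.951]
 [-1.    -0.    -0.001]]
[  2.59885518 -10.72499972 -10.95807558]
```

```bash
python3 -m creep '[4,-10.7,-11,0,8.54,5,-10.7,-11,0,8.54,6,-10.7,-11,0,8.54,6.5,-10.7,-11,0,8.54,6.5,-10.7,-11,0,8.54,6.5,-10.7,-11,0,8.54]'; python3 -c "
from h import *
s,M=tool();print(s['joint_pos'].round(2),M.round(3));print(M.T@(np.array([.5564,-.1427,.043])-s['position'])*100)
a=[]
for n,P in(('scene',[.556,-.143,.08]),('top',[.556,-.143,.08])):
    u,v=proj(n,P)[0].astype(int);im=get_image(n)[v-37:v+38,u-50:u+50,::-1];a.append(cv2.resize(im,None,fx=4,fy=4,interpolation=2))
cv2.imwrite('pics/c1.png',np.hstack(a))"
```

```text
t: 1.93
position: [0.5552, -0.1452, 0.1591]
tool_rot: [-0.971, 1.347, 0.972]
ft_force: [-0.2, 0.4, 0.0]
gripper_width: 0.0855
[-0.17  0.47  0.48  1.84 -0.26  0.91  1.68] [[-0.003 -0.95   0.313]
 [-0.002  0.313  0.95 ]
 [-1.     0.003 -0.003]]
[11.60888817 -0.0656415   0.30372876]
```

View pics/c1.png

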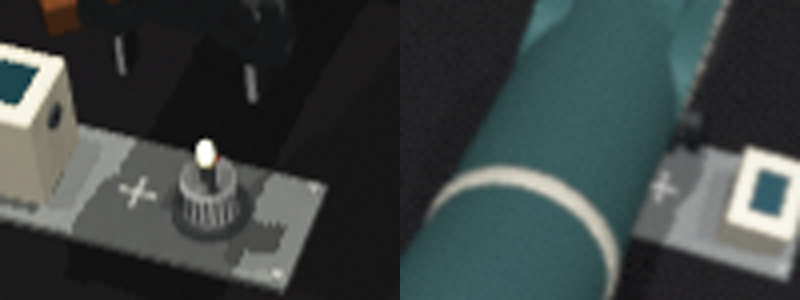

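The fingers straddle the chuck: in the left crop they are at (122,55) and (250,85), with the lamp at (205,155) below and in front of them. The two views agreed to about 1 mm, so I'll descend.

```bash
python3 -m creep '[4,0,0.3,0,8.54,7,0,0.3,0,8.54,9,0,0.3,0,8.54,10,0,0.3,0,8.54,10.8,0,0.3,0,8.54,11.4,0,0.3,0,8.54,11.4,0,0.3,0,8.54,11.4,0,0.3,0,8.54]'; python3 -c "
from h import *
s,M=tool();print(s['joint_pos'].round(2));print(M.T@(np.array([.5564,-.1427,.043])-s['position'])*100)
a=[]
for n,P in(('scene',[.556,-.143,.05]),):
    u,v=proj(n,P)[0].astype(int);im=get_image(n)[v-37:v+38,u-50:u+50,::-1];a.append(cv2.resize(im,None,fx=6,fy=6,interpolation=2))
cv2.imwrite('pics/c2.png',np.hstack(a))"
```

```text
t: 2.7
position: [0.5572, -0.1396, 0.0478]
tool_rot: [-0.975, 1.342, 0.973]
ft_force: [0.2, -0.4, -0.3]
gripper_width: 0.085
[-0.11  0.63  0.4   1.89 -0.36  0.7   1.75]
[ 0.48431023 -0.02407124 -0.32031914]
```

View pics/c2.png

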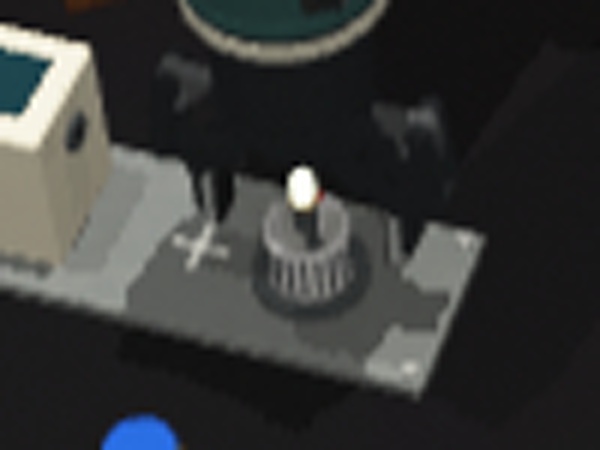

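The sleeve at (307,250) sits between the two fingertips at (215,205) and (395,240). The remaining offset is 3 mm along z and 5 mm in height. I'll correct that and close.

```bash
python3 -m creep '[0.4,0,-0.3,0,8.54,0.4,0,-0.3,0,6,0.4,0,-0.3,0,4,0.4,0,-0.3,0,4,0.4,0,-0.3,0,4,0.4,0,-0.3,0,4,0.4,0,-0.3,0,4,0.4,0,-0.3,0,4]'; python3 -c "
from h import *
s,M=tool();print(s['joint_pos'].round(2));print(M.T@(np.array([.5564,-.1427,.043])-s['position'])*100)"
```

```text
t: 3.42
position: [0.557, -0.141, 0.0448]
tool_rot: [-0.975, 1.339, 0.975]
ft_force: [-3.6, 9.5, 16.2]
gripper_width: 0.042
[-0.11  0.63  0.39  1.89 -0.37  0.69  1.76]
[ 0.18002703  0.00839057 -0.17849395]
```

```bash
python3 -m creep '[0,0,0,0,2,0,0,0,0.12,2,0,0,0,0.24,2,0,0,0,0.36,2,0,0,0,0.48,2,0,0,0,0.6,2,0,0,0,0.6,2]'; python3 -c "
from h import *
s,M=tool();print(s['joint_pos'].round(2),s['wrist_torque'],np.arctan2(M[1,2],M[0,2]));print(M.T@(np.array([.5564,-.1427,.043])-s['position'])*100)
a=[]
for n,P in(('scene',[.556,-.143,.05]),):
    u,v=proj(n,P)[0].astype(int);im=get_image(n)[v-37:v+38,u-50:u+50,::-1];a.append(cv2.resize(im,None,fx=6,fy=6,interpolation=2))
cv2.imwrite('pics/c3.png',np.hstack(a))"
```

```text
t: 4.0
position: [0.5574, -0.1404, 0.0449]
tool_rot: [-0.509, 1.508, 0.51]
ft_force: [0.5, 4.8, 5.3]
gripper_width: 0.0421
[-0.22  0.67  0.54  1.89 -0.51  0.72  1.27] [ 0.8446797   0.02570284 -0.09746827] 0.6513814766478817
[ 0.19418232 -0.12329547 -0.22082535]
```

View pics/c3.png

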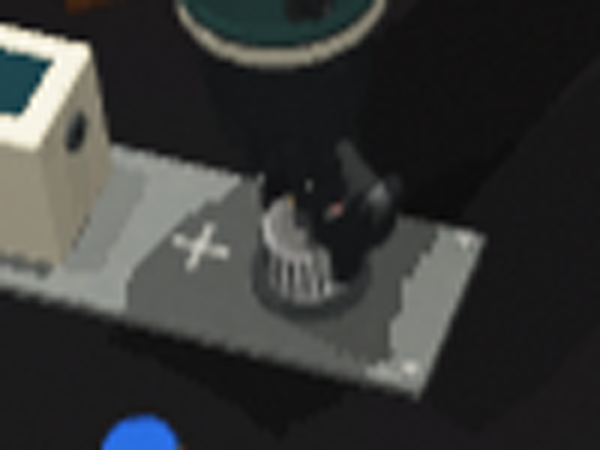

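The sleeve is still held, with one finger at (345,240) and the lamp dome hidden behind it. The turn so far is 0.6 rad, so I'll continue until the torque rises at the stop.

```bash
python3 -m creep '[0,0,0,0.12,2,0,0,0,0.24,2,0,0,0,0.36,2,0,0,0,0.45,2,0,0,0,0.5,2,0,0,0,0.5,2]'; python3 -c "
from h import *
s,M=tool();print(s['joint_pos'].round(2),s['wrist_torque'],np.arctan2(M[1,2],M[0,2]))"
```

```text
t: 4.55
position: [0.5579, -0.1401, 0.045]
tool_rot: [-0.124, 1.565, 0.125]
ft_force: [3.8, 1.0, 0.7]
gripper_width: 0.0422
[-0.31  0.71  0.66  1.89 -0.62  0.76  0.87] [ 0.40423383 -0.72008438 -0.07379138] 0.15883014459437658
```

```bash
python3 -m creep '[0,0,0,0.08,2,0,0,0,0.16,2,0,0,0,0.2,2,0,0,0,0.2,2]'; python3 -c "
from h import *
s,M=tool();print(s['joint_pos'].round(2),s['wrist_torque'],np.arctan2(M[1,2],M[0,2]))"
```

```text
t: 4.88
position: [0.5581, -0.1401, 0.045]
tool_rot: [0.03, 1.568, -0.029]
ft_force: [2.3, -0.2, 0.2]
gripper_width: 0.0424
[-0.34  0.73  0.71  1.89 -0.67  0.77  0.71] [-0.06282921 -0.47584516  1.55068638] -0.037471776385727164
```

```bash
python3 -m creep '[0,0,0,0.06,2,0,0,0,0.1,2,0,0,0,0.1,2,0,0,0,0.1,2]'; python3 -c "
from h import *
s,M=tool();print(s['joint_pos'].round(2),s['wrist_torque'],np.arctan2(M[1,2],M[0,2]));print(M.T@(np.array([.5564,-.1427,.043])-s['position'])*100)"
```

```text
t: 5.22
position: [0.5586, -0.1379, 0.0449]
tool_rot: [0.105, 1.566, -0.1]
ft_force: [2.1, 10.9, 2.9]
gripper_width: 0.0422
[-0.35  0.73  0.73  1.89 -0.69  0.78  0.63] [ 2.61905277 -0.58391034  0.60579824] -0.13082414697454137
[ 0.19124469 -0.50477278 -0.1517396 ]
```

```bash
python3 -m creep '[0,0,0,0,8.54,0,0,0,0,8.54,0,0,0,0,8.54,0,0,0,0,8.54,0,0,0,0,8.54]'; python3 -m creep '[-2,0,0,0,8.54,-5,0,0,0,8.54,-9,0,0,0,8.54,-13,0,0,0,8.54,-14,0,0,0,8.54]'; python3 -c "
from h import *
s,M=tool();print(s['joint_pos'].round(2),M.round(3));print(M.T@(np.array([.490,.1764,.14])-s['position'])*100)
print('roll',np.arctan2(M[1,2],M[0,2])-.06)"
```

```text
t: 5.63
position: [0.5584, -0.1383, 0.045]
tool_rot: [0.105, 1.566, -0.1]
ft_force: [0.6, 0.9, -0.4]
gripper_width: 0.0853
t: 6.05
position: [0.5595, -0.14, 0.1903]
tool_rot: [0.105, 1.561, -0.101]
ft_force: [1.4, -1.4, 0.7]
gripper_width: 0.0854
[-0.48  0.54  0.91  1.82 -0.5   1.02  0.5 ] [[ 0.008  0.131  0.991]
 [ 0.002  0.991 -0.131]
 [-1.     0.003  0.007]]
[  5.04072608  30.44835961 -11.06715983]
roll -0.1911291865647773
```

```bash
python3 -m creep '[0,30.4,-11.1,-0.05,8.54,0,30.4,-11.1,-0.1,8.54,0,30.4,-11.1,-0.19,8.54,0,30.4,-11.1,-0.19,8.54,2,30.4,-11.1,-0.19,8.54,3,30.4,-11.1,-0.19,8.54,4,30.4,-11.1,-0.19,8.54,5,30.4,-11.1,-0.19,8.54]'; python3 -m creep '[0,0,0,0,8.54]'; python3 -c "
from h import *
s,M=tool();print(s['joint_pos'].round(2),M.round(3));print(M.T@(np.array([.490,.1764,.14])-s['position'])*100)
print('roll',np.arctan2(M[1,2],M[0,2])-.06)
a=[]
for n,P in(('scene',[.556,-.143,.07]),('scene',[.49,.176,.07])):
    u,v=proj(n,P)[0].astype(int);im=get_image(n)[v-37:v+38,u-33:u+33,::-1];a.append(cv2.resize(im,None,fx=6,fy=6,interpolation=2))
cv2.imwrite('pics/c4.png',np.hstack(a))"
```

```text
t: 6.72
position: [0.4894, 0.1789, 0.1411]
tool_rot: [-0.044, 1.56, 0.051]
ft_force: [1.3, 2.0, 0.2]
gripper_width: 0.0855
t: 6.8
position: [0.4863, 0.185, 0.1379]
tool_rot: [-0.051, 1.564, 0.057]
ft_force: [-1.3, 0.1, -0.2]
gripper_width: 0.0857
[-1.08  0.49  0.83  2.   -0.49  0.85  0.09] [[ 0.006 -0.069  0.998]
 [ 0.004  0.998  0.069]
 [-1.     0.004  0.006]]
[-0.21546117 -0.88234799  0.30709958]
roll 0.008738013675456846
```

View pics/c4.png

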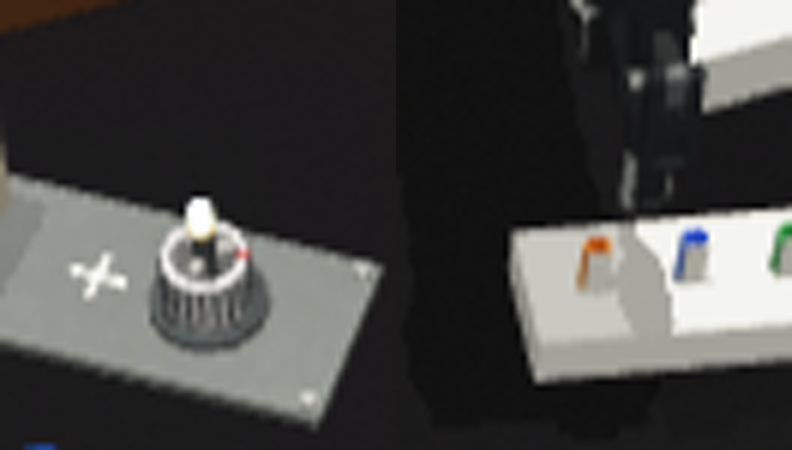

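The red sleeve mark went from the back to the right side, which is about 1.3 rad clockwise, and the lamp stands upright at (200,220). The amber cell (597,265) has its white face towards the camera (+x) and its amber window to the left, so the jaws must close along x, as they are set. I'll correct the overshoot and descend.

```bash
python3 -m creep '[0,-0.9,0.3,0.01,8.54,0,-0.9,0.3,0.01,8.54,3,-0.9,0.3,0.01,8.54,6,-0.9,0.3,0.01,8.54,7,-0.9,0.3,0.01,8.54,8,-0.9,0.3,0.01,8.54,8.4,-0.9,0.3,0.01,8.54,8.4,-0.9,0.3,0.01,8.54]'; python3 -m creep '[0,0,0,0,8.54,0,0,0,0,8.54]'; python3 -c "
from h import *
s,M=tool();print(s['joint_pos'].round(2),M.round(3));print(M.T@(np.array([.490,.1764,.0525])-s['position'])*100)
print('roll',np.arctan2(M[1,2],M[0,2])-.06)
a=[]
for n,P in(('scene',[.49,.176,.07]),):
    u,v=proj(n,P)[0].astype(int);im=get_image(n)[v-37:v+38,u-50:u+50,::-1];a.append(cv2.resize(im,None,fx=8,fy=8,interpolation=2))
cv2.imwrite('pics/c5.png',np.hstack(a))"
```

```text
t: 7.57
position: [0.4934, 0.171, 0.0567]
tool_rot: [-0.039, 1.561, 0.044]
ft_force: [1.4, -0.2, 0.1]
gripper_width: 0.0852
t: 7.73
position: [0.4941, 0.171, 0.0578]
tool_rot: [-0.038, 1.56, 0.044]
ft_force: [-0.1, 0.0, -0.2]
gripper_width: 0.0853
[-0.95  0.62  0.71  2.03 -0.62  0.71  0.21] [[ 0.01  -0.053  0.999]
 [ 0.004  0.999  0.053]
 [-1.     0.003  0.011]]
[ 0.5235541   0.55553442 -0.38272023]
roll -0.007409447058510862
```

View pics/c5.png

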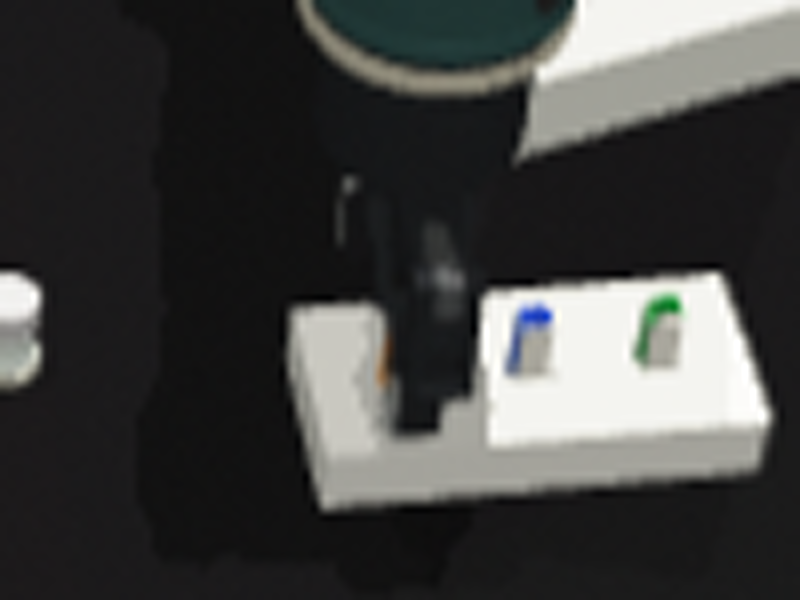

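The near finger at (415,420) stands in front of the amber cell, whose amber edge shows at (385,355). I'll correct the measured 5 mm along y, -4 mm along z and 5 mm down, then check.

```bash
python3 -m creep '[0,0.5,-0.4,0,8.54,0.5,0.5,-0.4,-0.01,8.54,0.5,0.5,-0.4,-0.01,8.54,0.5,0.5,-0.4,-0.01,8.54]'; python3 -c "
from h import *
s,M=tool();print(M.T@(np.array([.490,.1764,.0525])-s['position'])*100)
print('roll',np.arctan2(M[1,2],M[0,2])-.06)"
```

```text
t: 8.12
position: [0.4895, 0.1761, 0.0524]
tool_rot: [-0.047, 1.56, 0.052]
ft_force: [0.1, 0.1, 0.2]
gripper_width: 0.0856
[-0.00582024  0.0285984   0.05168684]
roll 0.0033297175103424864
```

```bash
python3 -m creep '[0,0,0,0,5,0,0,0,0,3,0,0,0,0,1.5,0,0,0,0,0.5,0,0,0,0,0.5,0,0,0,0,0.5,0,0,0,0,0.5,0,0,0,0,0.5]'; python3 -m creep '[0,0,0,0,0.5,0,0,0,0,0.5]'
```

```text
t: 8.78
position: [0.4899, 0.1761, 0.0526]
tool_rot: [-0.047, 1.559, 0.052]
ft_force: [2.5, -0.7, 0.1]
gripper_width: 0.0111
t: 8.95
position: [0.4899, 0.1761, 0.0526]
tool_rot: [-0.047, 1.56, 0.052]
ft_force: [2.4, -0.2, -1.0]
gripper_width: 0.0108
```

```bash
python3 -m creep '[-0.7,0,0,0,0.5,-1.5,0,0,0,0.5,-3,0,0,0,0.5,-5,0,0,0,0.5,-8,0,0,0,0.5,-11,0,0,0,0.5,-12,0,0,0,0.5,-12,0,0,0,0.5]';  python3 -m creep '[0,0,0,0,0.5,0,0,0,0,0.5,0,0,0,0,0.5]'; python3 -c "
from h import *
s,M=tool();print(s['joint_pos'].round(2),M.round(3));print(M.T@(np.array([.538,-.197,.17])-s['position'])*100)
print('roll',np.arctan2(M[1,2],M[0,2])+.348)
a=[]
P=s['position'];u,v=proj('scene',P)[0].astype(int);im=get_image('scene')[v-37:v+38,u-50:u+50,::-1]
cv2.imwrite('pics/c6.png',cv2.resize(im,None,fx=8,fy=8,interpolation=2))"
```

```text
t: 9.62
position: [0.4893, 0.1761, 0.1753]
tool_rot: [-0.045, 1.557, 0.055]
ft_force: [0.6, 0.9, 0.3]
gripper_width: 0.0109
t: 9.87
position: [0.4888, 0.1759, 0.1746]
tool_rot: [-0.045, 1.558, 0.054]
ft_force: [-0.6, 0.8, -1.4]
gripper_width: 0.0108
[-1.11  0.44  0.88  1.98 -0.43  0.91  0.05] [[ 0.012 -0.063  0.998]
 [ 0.006  0.998  0.063]
 [-1.     0.005  0.012]]
[  0.29440228 -37.53196799   2.53816055]
roll 0.41141440875235225
```

View pics/c6.png

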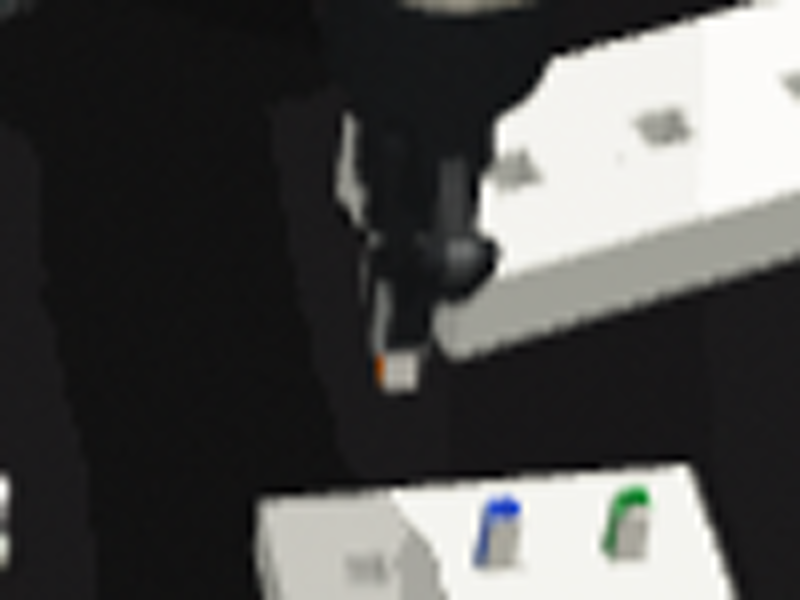

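The cell is held by its white face at (400,370) with its amber side to the left. It hangs clear and upright, and the blue and green cells are undisturbed. Next I'll carry it to the stage at height.

```bash
python3 -m creep '[0,-4,0.3,0.05,0.5,0,-8,0.6,0.1,0.5,0,-12,0.9,0.16,0.5,0,-16,1.2,0.22,0.5,0,-20,1.5,0.28,0.5,0,-24,1.8,0.34,0.5,0,-28,2.1,0.38,0.5,0,-28,2.1,0.41,0.5]';  python3 -m creep '[0,0,0,0,0.5,0,0,0,0,0.5,0,0,0,0,0.5,0,0,0,0,0.5]'; python3 -c "
from h import *
s,M=tool();print(s['joint_pos'].round(2),M.round(3),s['gripper_width']);print(M.T@(np.array([.538,-.197,.17])-s['position'])*100)
print('roll',np.arctan2(M[1,2],M[0,2])+.348)"
```

```text
t: 10.58
position: [0.5267, -0.1111, 0.1735]
tool_rot: [0.284, 1.541, -0.278]
ft_force: [-0.6, -1.0, -0.4]
gripper_width: 0.0111
t: 10.92
position: [0.5267, -0.1097, 0.1732]
tool_rot: [0.283, 1.541, -0.275]
ft_force: [-0.8, -0.1, -0.1]
gripper_width: 0.0108
[-0.6   0.52  0.97  1.93 -0.53  0.96  0.27] [[ 0.012  0.349  0.937]
 [ 0.003  0.937 -0.349]
 [-1.     0.007  0.01 ]] 0.01077470797873784
[ 0.3098097  -7.79288828  4.09612917]
roll -0.008108024660155866
```

```bash
python3 -m creep '[0,-3,1.5,0,0.5,0,-6,3,0,0.5,0,-7.8,4.1,0,0.5,0,-7.8,4.1,0,0.5,0,-7.8,4.1,0,0.5,0,-7.8,4.1,0,0.5]';  python3 -c "
from h import *
s,M=tool();print(s['joint_pos'].round(2),M.round(3),s['gripper_width']);print(M.T@(np.array([.538,-.197,.1066])-s['position'])*100)
print('roll',np.arctan2(M[1,2],M[0,2])+.348)
a=[]
for n in('scene','top'):
  u,v=proj(n,[.54,-.19,.1])[0].astype(int);im=get_image(n)[v-50:v+50,u-33:u+33,::-1];a.append(cv2.resize(im,None,fx=6,fy=6,interpolation=2))
cv2.imwrite('pics/c7.png',np.hstack(a))
print(proj('scene',[.54,-.19,.1]))"
```

```text
t: 11.42
position: [0.5382, -0.1957, 0.1728]
tool_rot: [0.282, 1.542, -0.273]
ft_force: [-0.4, 0.5, -0.8]
gripper_width: 0.0112
[-0.4   0.58  0.94  1.85 -0.56  1.    0.42] [[ 0.011  0.347  0.938]
 [ 0.003  0.938 -0.347]
 [-1.     0.007  0.01 ]] 0.011197297652412435
[ 6.62372073 -0.16996371 -0.03443636]
roll -0.0063143109208501635
[[221.20533684 212.39295618]]
```

View pics/c7.png

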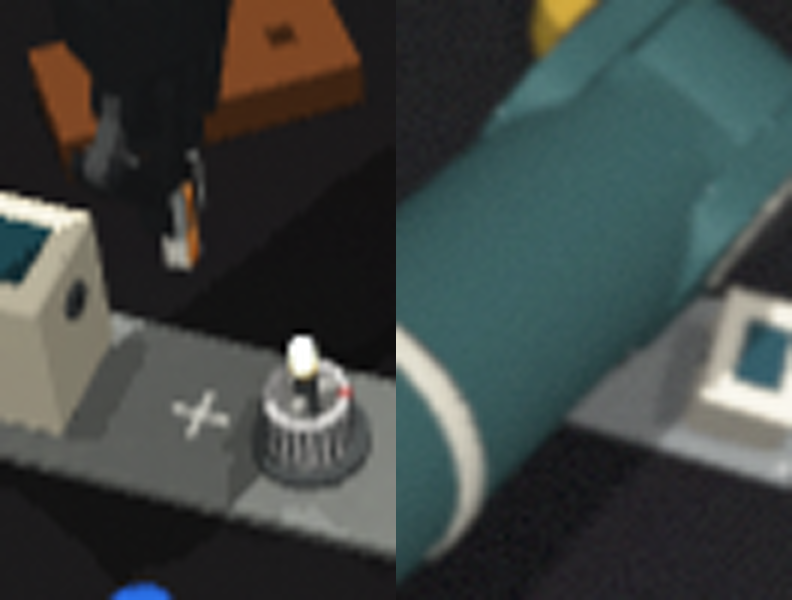

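The white face points towards the camera and the amber window towards the lamp. The cell foot at (180,268) is over the stage, and the lamp is upright with the red mark still turned. I'll lower 66 mm.

```bash
python3 -m creep '[1.5,-0.1,0,0,0.5,3,-0.1,0,0,0.5,4.5,-0.1,0,0,0.5,5.6,-0.1,0,0,0.5,6.2,-0.1,0,0,0.5,6.6,-0.1,0,0,0.5,6.6,-0.1,0,0,0.5,6.6,-0.1,0,0,0.5]'; python3 -m creep '[0,0,0,0,0.5,0,0,0,0,0.5,0,0,0,0,0.5,0,0,0,0,0.5]'; python3 -c "
from h import *
s,M=tool();print(s['joint_pos'].round(2),M.round(3),s['gripper_width']);print(M.T@(np.array([.5375,-.1975,.1066])-s['position'])*100)
print('roll',np.arctan2(M[1,2],M[0,2])+.348)
P=s['position']; im=get_image('scene')
u,v=proj('scene',[.54,-.19,.09])[0].astype(int);o=(u-40,v-37);c=cv2.resize(im[v-37:v+38,u-40:u+60,::-1],None,fx=8,fy=8,interpolation=2)
# expected positions in crop pixels: foot corners of near face, from the TCP and from the beam estimate
e=M[:,2]*.00625; w=M[:,1]*.00625
for nm,B in(('tcp',P-[0,0,.0406]),('target',np.array([.5375,-.1975,.066])),('visiononly',np.array([.536,-.1991,.066]))):
  print(nm,((proj('scene',np.array([B+e+w,B+e-w]))-o+.5)*8-.5).round(0).tolist())
cv2.imwrite('pics/c8.png',c)"
```

```text
t: 12.18
position: [0.5388, -0.1965, 0.1072]
tool_rot: [0.281, 1.542, -0.273]
ft_force: [0.6, 0.1, -0.1]
gripper_width: 0.011
t: 12.52
position: [0.5389, -0.1964, 0.1075]
tool_rot: [0.281, 1.541, -0.273]
ft_force: [-0.1, -0.2, -0.1]
gripper_width: 0.0111
[-0.33  0.66  0.85  1.88 -0.65  0.89  0.49] [[ 0.012  0.347  0.938]
 [ 0.003  0.938 -0.347]
 [-1.     0.007  0.01 ]] 0.01112800316529448
[ 0.08300555 -0.14831921 -0.09286471]
roll -0.005987034490983811
tcp [[326.0, 360.0], [294.0, 352.0]]
target [[323.0, 359.0], [291.0, 351.0]]
visiononly [[319.0, 356.0], [287.0, 348.0]]
```

View pics/c8.png

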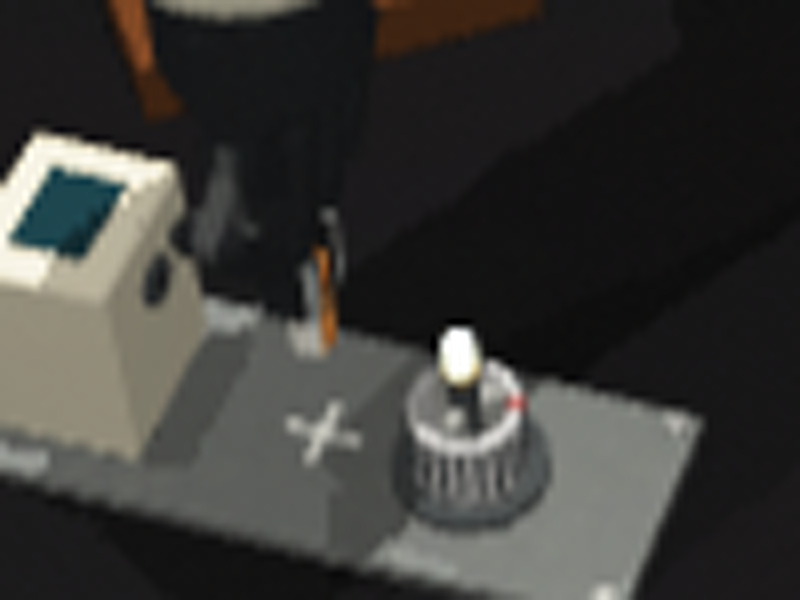

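The foot corners at (325,357) and (290,350) match the values predicted from the tool pose and sit within about 1 mm of target. The window point at about (313,320) lies on the line from the aperture (157,275) to the dome (460,355), near its midpoint at about (309,315). The cell is clear of everything, so I'll hand in.

```bash
python3 -c "
from plant import *
print(hand_in())"
```

```text
the job is handed in; nothing more can be done
None
```

I tightened the chuck, then lifted the amber cell out of the small white rack by its frosted faces. I handed in at 12.5 s, still holding it upright in the light path above the cross. `hand_in()` gave no verdict.

**Chuck:** I turned the sleeve about 1.3 rad clockwise until the torque jumped to about 1.5 N m. On a last 0.1 rad push past that, the fingers slipped about 2 mm on the sleeve. The red mark on the sleeve has turned from back to right, and the lamp stands upright. The jaws' force on the stem could not be measured; I infer it from the stop.

**Cell:** The last picture shows the foot within about 1 mm of where the tool pose predicts. The tool pose puts the window point about 1 to 2 mm from my estimate of the mid-beam point, both sideways and along the light, and about 1 mm in height. The cell is square to within about 0.01 rad, and the measured outside force is near zero.

**Disagreement:** My camera fit of the chuck axis and the centre where the gripper settled on the sleeve differed by about 2 mm. I aimed at the beam position in between, which is inside the tolerance. The blue and green cells looked undisturbed after the lift. I did not check the other bystanders one by one at the end.

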